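Latch the document case

ROBOT

A 6-joint arm with a two-finger parallel gripper is mounted at the origin on the work surface. World frame = base frame: x ahead of the robot, y to its left, z up, the work surface at z = 0. Lengths are in m, angles in rad, forces in N, time in s.
With the tool pointing down it reaches from about 0.3 to 0.825 m from the base axis. Payload 5.4 kg.
Tool frame: the origin (TCP) lies between the finger pads; the fingertips stand 8 mm ahead of it and the grasp point (between the pads) lies 11 mm behind it; z points along the fingers, y is the line along which they close (so a half turn about z gives the same grasp; the last joint's range is limited). The gripper opens to 92 mm and grips with 3 to 60 N. Pads are 20 mm wide; open, the fingers measure 128 mm over their backs; the gripper's body (75 mm by 189 mm) begins 69 mm behind the grasp point.
Start: joints at [0.949, 0.158, 1.597, -0, 1.386, -0.21], TCP at [0.23, 0.527, 0.191] pointing down, gripper open.
Joint ranges: [-2.91, 2.91], [-0.94, 2.29], [0.18, 2.7], [-1.29, 4.43], [0.17, 2.64], [-3, 3]. Speed limits (rad/s): [2.57, 2.57, 3.14, 3.14, 3.14, 3.14].

INTERFACE

Orientations are given as a rotation vector (axis times angle).
In Python, from rig import manip, read_camera gives the robot as it stands. The module is installed in compiled form; this text tells all that it offers.
- The arm moves only by the shell command python3 -m jog 'ROWS' [OPENING] [FORCE]. ROWS is rows parted by semicolons, their numbers by spaces, 1 to 8 of them, each of 6 numbers: dx, dy, dz in m, then a rotation vector rx, ry, rz in rad; each row shifts and turns the commanded pose from where the row before left it, along the tool's axes as they then stand; what a row does not reach is not made up. A row lasts 1/10 s, in which the tool goes at most 0.05 m and 0.15 rad, less where a joint would pass 70% of its speed; a pose out of reach is approached as far as the arm can. OPENING is the finger opening in m, set as the command begins (- or left out keeps the last). The fingers move at their own pace and stop on an object; FORCE is the grip in N (left out, the last holds). Time passes only in rows, so rows that do not move let the fingers close. It prints the time, the measured TCP pose, the force, the opening and the grip force at its end.
- manip.state(): the state, without advancing time (a new reading comes with each control period).
- read_camera(name): name is "scene" or "top" or "wrist"; returns a dict with "image" (420x560x3 uint8, blue, green, red), "fovy" (degrees; the focal length in pixels is half the picture's height over the tangent of half this angle, whatever the lens; pixels are square), "cx", "cy" (the principal point, pixels), "k1" (the pictures are not rectified: a ray, as slopes to the right and down, at radius r is drawn at 1 + k1 r^2 times it, then the intrinsics apply), "cam_to_world" (4x4, takes a point from camera to world coordinates); the wrist camera has in their place "tool_from_camera" (4x4, takes a point from camera to tool coordinates, whose origin is the TCP and whose axes are the flange's). Camera axes: x right, y down, z forward; pixel columns grow to the right and rows downward; lengths in m; the calibration is good to about 2 mm. A picture is of the moment at which its call begins: read the wrist's pose just before it. There is no depth.
- manip.job_done(): hands the job in; it is judged then, once.
The state is a dict: "time": time; "joints": joint angles; "dq": joint speeds; "joint_efforts": joint torques, N m; "eef_pos": TCP position; "ee_rot": TCP orientation; "force": force on the tool from outside, world axes, zero at the start; "torque": the same for the moment, N m; "grip_width": finger opening in m; "gripper_force": force on a finger pad.
Only numpy, scipy, OpenCV 4.12 (cv2) and the standard library are available. Lean on these libraries where they do the work, as an engineer would, in place of code of your own. Each camera call takes 0.05 s, during which the arm holds its last target. There are 200 camera calls.

TASK

The archive case's lid is ajar. Lift the latch's wire loop over the hooked keeper on the lid so that its crossbar is caught behind the hook, then push the lever (do not pinch it) over centre until it lies fully flat and the lid is drawn shut, press it home against its stop with a steady 10 to 15 N for about a second, and let go. Work by feel: never bear on the keeper, the lever or the case with more than about 25 N, and leave the things standing around alone.

Things in the scene. Friction and masses are not known exactly. Their poses are not given: they have to be found in the camera images.
- case: Grey hard document case standing on its hinge spine, 170 (x) x 300 (y) x 120 high, fixed to the table. Origin: on the table under the seam, mid-length. x points from the near half (-100 to 0 mm, carries the lever) to the lid half (0 to 70 mm, carries the keeper); y along the seam; z up. Its top, at z = 120, is flat and free but for the steel draw latch at y = 0.
- pivot (a point): Lever hinge axis (along case y), at case (-32, 0, 140) mm.
- lever (a joint): Lever angle, rad: 0 = flat over the near half, pointing to case -x; it opens up and over towards the keeper, 1.57 = upright, stop at 2.31. Stiff hinge (about 0.07 N m), stays where left. With the loop hooked, it takes about 7 to 12 N, 48 mm from the pivot, to press it over centre; the last 0.1 rad are past the centre and need pushing too. It rests on a solid stop when flat.
- lever_tip (a point): Point 58 mm from the pivot on the lever's outer face (up when flat). Steel plate 22 wide, 5 thick; outer face 3.5 mm off the line through the pivot; the last 10 mm curl outward 4 mm.
- loop: Steel wire loop (bail) hinged on the lever 15 mm from the pivot (in lever direction, 0.10 rad inward): two arms of 6 mm rod, 62 mm long, 40 mm over their outsides (28 inside), joined by a crossbar. It straddles the lever. Origin on its hinge; x along the arms. It stays where left. Moving it swings the lever too and takes 5 to 10 N. Grip lightly (about 12 N) across both arms, by the crossbar.
- loop_bar (a point): Middle of the loop's crossbar (6 mm rod along case y). With the lever at its stop it reaches only 69 to 71 mm from the pivot: about 2 to 4 mm further than needed to clear the hook's nose while the lid is ajar.
- keeper: Steel hook on the lid top; axes as the lid. Origin on the lid top under the seat. Post 22 wide from x = -9 to -3 mm, 33 high; nose from its top, z = 28 to 33, reaching over to x = +4.5 mm (away from the lever); foot plate 6 high, x = -14 to 20. The crossbar goes over the nose from the lever side, down beyond it, then back under it.
- seat (a point): Crossbar centre when caught in the hook, touching the post: 21 mm above the keeper's origin; up to 4 mm higher it still passes under the nose. With the bar snug here and the lid ajar, the lever stands at about 1.6 to 1.75 rad.
- lid (a joint): Lid half, hinged at the bottom of the seam, rad: 0 = shut (latched it rests at about 0.01), 0.088 = ajar (12 mm gap at the seat), held ajar by a springy gasket (about 10 N at the seat, 30 N when shut).
- bowl: Steel bowl, 110 across, 50 high, beside the case; origin under its centre. Leave alone.
- brush: Brush, 190 long, lying beside the case. Leave alone.
- weight: Brass weight, 48 across, 45 high. Leave alone.
- paste_jar: Jar, 52 across, 65 high, beyond the lid. Leave alone.

How it is judged:
By the outcome, as a careful person would: the job done as asked, in the order asked, and still so for the second after the job is handed in, with the robot touching nothing.
It also fails if it takes over 64 s, if anything falls off the work surface, if the arm or the gripper's body presses on something with over 40 N, if the wrist force passes 120 N, or if a joint passes its speed limit or range.

## Working session

There is one attempt and no reset: what is moved stays moved. The work goes in short steps, Python scripts to look and compute and a shell command to move; the robot and the scene stay as the last step left them, time stands still between calls to the robot, and variables do not carry over. Pictures are saved under pics/ and viewed, at most 10 in all, crops included, and the job is handed in when it is done.

```bash
mkdir -p pics; cat > h.py <<'E'
import numpy as np, cv2
from rig import manip, read_camera
from scipy.spatial.transform import Rotation as R
def T():
    s=manip.state(); M=np.eye(4); M[:3,:3]=R.from_rotvec(s["ee_rot"]).as_matrix(); M[:3,3]=s["eef_pos"]; return M
def cam(n):
    t=T(); c=read_camera(n); c["M"]=c["cam_to_world"] if "cam_to_world" in c else t@np.array(c["tool_from_camera"]); c["M"]=np.array(c["M"]); return c
def K(c):
    f=c["image"].shape[0]/2/np.tan(np.radians(c["fovy"])/2)
    return np.array([[f,0,c["cx"]],[0,f,c["cy"]],[0,0,1.]]),np.array([c["k1"],0,0,0,0.])
def proj(c,P):
    k,d=K(c); W=np.linalg.inv(c["M"]); return cv2.projectPoints(np.atleast_2d(np.array(P,float)),cv2.Rodrigues(W[:3,:3])[0],W[:3,3],k,d)[0][:,0]
def ray(c,uv):
    k,d=K(c); u=cv2.undistortPoints(np.array(uv,float).reshape(-1,1,2),k,d)[:,0]
    return c["M"][:3,3], np.c_[u,np.ones(len(u))]@c["M"][:3,:3].T
def onz(c,uv,z):
    o,D=ray(c,uv); return o+D*((z-o[2])/D[:,2])[:,None]
E
python3 - <<'E'
from h import *
import pickle
D={}
for n in ("scene","top","wrist"):
    c=cam(n); D[n]=c; cv2.imwrite(f"pics/{n}0.png",c["image"]); print(n,c["M"].round(3).tolist(),c["fovy"],c["k1"])
pickle.dump(D,open("c0.pkl","wb"))
s=manip.state(); print(s)
a=cv2.resize(D["scene"]["image"],(400,300)); b=cv2.resize(D["top"]["image"],(400,300))
E
```

```text
scene [[0.705, 0.461, -0.539, 1.006], [0.71, -0.45, 0.542, -0.414], [0.008, -0.765, -0.644, 0.663], [0.0, 0.0, 0.0, 1.0]] 52.40856397450385 -0.13551106265151155
top [[-0.008, -0.988, 0.156, 0.38], [-1.0, 0.009, 0.009, 0.052], [-0.011, -0.156, -0.988, 1.205], [0.0, 0.0, 0.0, 1.0]] 43.294835957952394 -0.10502669213194697
wrist [[0.4, 0.879, 0.259, 0.157], [0.917, -0.382, -0.116, 0.559], [-0.003, 0.284, -0.959, 0.384], [0.0, 0.0, 0.0, 1.0]] 60.60020326303022 -0.04340229811241172
{'time': 0.15, 'joints': array([ 9.48900496e-01,  1.58900786e-01,  1.59789653e+00, -4.01165896e-06,
        1.38623379e+00, -2.10102869e-01]), 'dq': array([ 0.00073291, -0.00308272, -0.00408614, -0.00047231,  0.00236105,
       -0.00030921]), 'joint_efforts': array([ 3.15922225e-04, -3.85913444e+01, -3.22435856e+01,  7.01284502e-02,
        3.50595941e-02, -8.83028451e-05]), 'eef_pos': array([0.22986437, 0.52649985, 0.19027036]), 'ee_rot': array([-6.42162862e-01, -3.07467033e+00,  2.06893904e-03]), 'force': array([ 1.16934512, -0.02763051,  0.21178271]), 'torque': array([-0.00450907, -0.01982884, -0.02779685]), 'gripper_force': 0.0, 'grip_width': 0.0920314659556196}
```

View pics/top0.png

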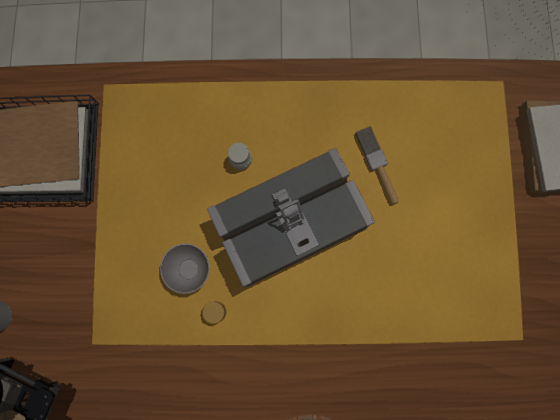

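View pics/scene0.png

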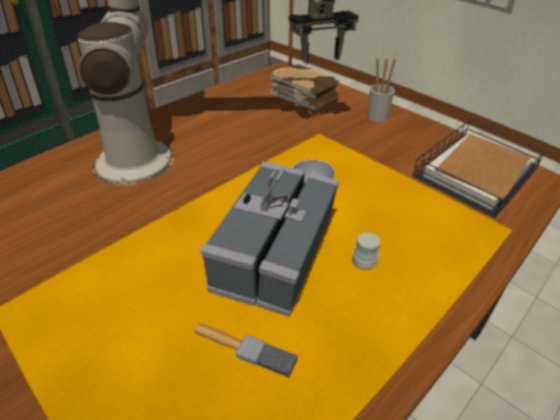

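Top: the case runs from about (210,208) and (240,283) to (340,152) and (372,222), with the latch near (290,212). The lid half is on the far side. The bowl is at (185,270), the weight at (213,312), the jar at (238,156) and the brush at (378,165). The scene view agrees, and I'll enlarge both.

```bash
python3 - <<'E'
from h import *
import pickle
D=pickle.load(open("c0.pkl","rb"))
def crop(n,x,y,w,h,s):
    return cv2.resize(np.clip(D[n]["image"][y:y+h,x:x+w].astype(float)*1.6,0,255).astype(np.uint8),None,fx=s,fy=s,interpolation=cv2.INTER_CUBIC)
a=crop("top",200,140,180,150,2.2222)  # 400x333
b=crop("scene",200,140,150,180,2.6667) # 400x480
c=crop("top",255,175,80,53,5)
img=np.zeros((600,800,3),np.uint8); img[:a.shape[0],:400]=a[:, :400]; img[:480,400:]=b[:480,:400]; img[334:599,:400]=c[:265]
cv2.imwrite("pics/crop1.png",img)
E
```

```text
(no output)
```

View pics/crop1.png

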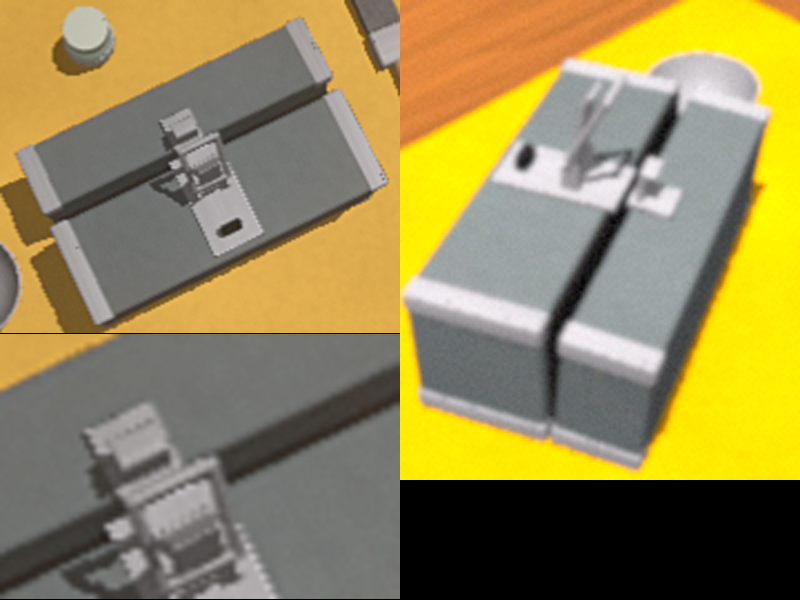

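Enlarged: the near half's top corners in the top panel are at (52,225), (328,93), (386,182) and (100,324). The lever stands roughly upright with the loop beside it. Next I'll fit the case pose.

```bash
cat > fit.py <<'E'
from h import *
import pickle
from scipy.optimize import least_squares
D=pickle.load(open("c0.pkl","rb"))
tp=lambda u,v:(200+u/2.2222,140+v/2.2222); sc=lambda u,v:(200+(u-400)/2.6667,140+v/2.6667)
obs=[("top",(0,150,120),tp(52,225)),("top",(0,-150,120),tp(328,93)),("top",(-100,-150,120),tp(386,182)),("top",(-100,150,120),tp(100,324)),
("scene",(-100,-150,120),sc(405,283)),("scene",(0,-150,120),sc(549,337)),("scene",(-100,150,120),sc(566,62)),("scene",(-100,-150,0),sc(421,403)),("scene",(0,-150,0),sc(548,438))]
def C2W(p):
    M=np.eye(4); M[:3,:3]=R.from_euler("z",p[2]).as_matrix(); M[:2,3]=p[:2]; return M
def W(p,P): return np.atleast_2d(P)/1000@C2W(p)[:3,:3].T+C2W(p)[:3,3]
def res(p): return np.concatenate([(proj(D[n],W(p,P))[0]-uv) for n,P,uv in obs])
r=least_squares(res,[0.45,0.05,0.4]); case=r.x
E
python3 - <<'E'
from fit import *
print(r.x, r.fun.reshape(-1,2).round(1).tolist()); np.save("case.npy",r.x)
print(W(case,[[-32,0,140],[26,0,141],[80,0,0]]))
for n,uv in (("top",[185,270]),("top",[240,155])): print(onz(D[n],[uv],0.05))
E
```

```text
[0.5514175  0.04609589 0.4536911 ] [[-1.9, 1.3], [2.9, -2.9], [-0.9, -0.7], [-2.4, 0.5], [-0.3, 2.9], [-2.6, -3.4], [-0.3, -1.7], [0.8, 0.7], [0.0, 1.5]]
[[0.52265476 0.03207073 0.14      ]
 [0.57478722 0.05749133 0.141     ]
 [0.62332433 0.08115878 0.        ]]
[[0.43280552 0.26897881 0.05      ]]
[[0.69000959 0.14929924 0.05      ]]
```

```bash
cat > plan.py <<'E'
from fit import *
from scipy.linalg import logm, expm
if __import__("os").path.exists("case2.npy"): case=np.load("case2.npy")
else: case=np.load("case.npy")
def goal(Pc,tilt=0,pitch=0):
    # tool y=case y, z down; tilt about tool x, pitch about tool y; TCP at case point mm
    B=C2W(case)[:3,:3]@np.array([[-1,0,0],[0,1,0],[0,0,-1.]])
    M=np.eye(4); M[:3,:3]=B@R.from_euler("xy",[tilt,pitch]).as_matrix(); M[:3,3]=W(case,Pc)[0]; return M
def rows(G,n,F=None):
    F=T() if F is None else F
    L=expm(np.real(logm(np.linalg.inv(F)@G))/n)
    print(n,"x",np.r_[L[:3,3],R.from_matrix(L[:3,:3]).as_rotvec()].round(4))
def now():
    M=T(); C=np.linalg.inv(C2W(case)); B=np.diag([-1,1,-1.]) 
    print("case TCP mm",((C@M)[:3,3]*1000).round(1),"xyz-euler",R.from_matrix(B.T@C[:3,:3]@M[:3,:3]).as_euler("xyz").round(3))
E
python3 - <<'E'
from plan import *
for t in (.6,-.6):
    G=goal([0,73,257],t); print(G[:3,:3].round(2).tolist()); rows(G,14)
E
```

```text
[[-0.9, -0.36, 0.25], [-0.44, 0.74, -0.51], [0.0, -0.56, -0.83]]
14 x [-0.022  -0.0307  0.0048  0.04   -0.0186 -0.0599]
[[-0.9, -0.36, -0.25], [-0.44, 0.74, 0.51], [0.0, 0.56, -0.83]]
14 x [-0.0212 -0.028  -0.014  -0.0402  0.0185 -0.0599]
```

Tilt +0.6 points the tool towards case −y, which is the one I want.

```bash
r="-0.022 -0.0307 0.0048 0.04 -0.0186 -0.0599"; python3 -m jog '-0.022 -0.0307 0.0048 0.04 -0.0186 -0.06; -0.022 -0.0307 0.0048 0.04 -0.0186 -0.06; -0.022 -0.0307 0.0048 0.04 -0.0186 -0.06; -0.022 -0.0307 0.0048 0.04 -0.0186 -0.06; -0.022 -0.0307 0.0048 0.04 -0.0186 -0.06; -0.022 -0.0307 0.0048 0.04 -0.0186 -0.06; -0.022 -0.0307 0.0048 0.04 -0.0186 -0.06'; python3 -m jog '-0.022 -0.0307 0.0048 0.04 -0.0186 -0.06; -0.022 -0.0307 0.0048 0.04 -0.0186 -0.06; -0.022 -0.0307 0.0048 0.04 -0.0186 -0.06; -0.022 -0.0307 0.0048 0.04 -0.0186 -0.06; -0.022 -0.0307 0.0048 0.04 -0.0186 -0.06; -0.022 -0.0307 0.0048 0.04 -0.0186 -0.06; -0.022 -0.0307 0.0048 0.04 -0.0186 -0.06; 0 0 0 0 0 0'
python3 - <<'E'
from plan import *
now(); c=cam("wrist"); pickle.dump(c,open("w1.pkl","wb"))
im=cv2.resize(np.clip(c["image"].astype(float)*1.5,0,255).astype(np.uint8),(800,600),interpolation=cv2.INTER_CUBIC); cv2.imwrite("pics/w1.png",im)
print(proj(c,W(case,[[-32,0,140],[0,150,120],[-100,150,120],[0,-150,120],[-100,-150,120]]))*800/560)
E
```

```text
time: 0.85
eef_pos: [0.3304, 0.2814, 0.1905]
ee_rot: [-0.022, 3.038, -0.46]
force: [-0.1, 0.8, -0.8]
grip_width: 0.0916
gripper_force: 0.0
time: 1.65
eef_pos: [0.5213, 0.11, 0.258]
ee_rot: [-0.646, 2.805, -0.867]
force: [0.7, -0.3, -0.0]
grip_width: 0.0922
gripper_force: 0.0
case TCP mm [  0.9  70.7 258. ] xyz-euler [ 0.6   -0.002 -0.   ]
[[409.89332029 235.26716589]
 [662.40336066 313.61528469]
 [690.55158923 117.73476519]
 [274.83899631 255.8080188 ]
 [267.00099975 132.6654696 ]]
```

View pics/w1.png

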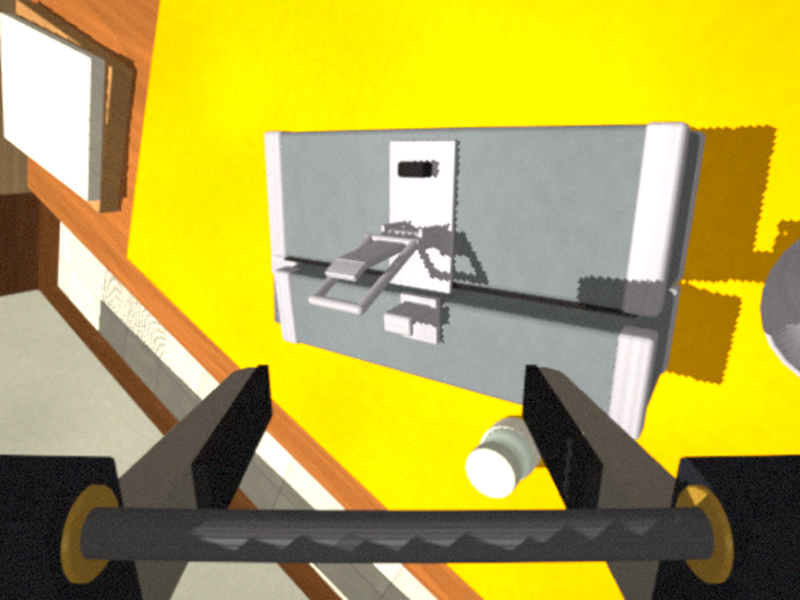

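The wrist view shows the case with its seam from (280,268) to (665,318). The lever tip is near (342,270), the loop crossbar near (335,308) and the keeper near (412,318). An enlarged crop will give exact readings.

```bash
python3 - <<'E'
from plan import *
c=pickle.load(open("w1.pkl","rb"))
im=np.clip(c["image"].astype(float)*1.5,0,255).astype(np.uint8)
cr=cv2.resize(im[145:255,200:345],None,fx=5.5,fy=5.4545,interpolation=cv2.INTER_CUBIC); print(cr.shape)
cv2.imwrite("pics/w1c.png",cr[:600,:800])
E
```

```text
(600, 798, 3)
```

View pics/w1c.png

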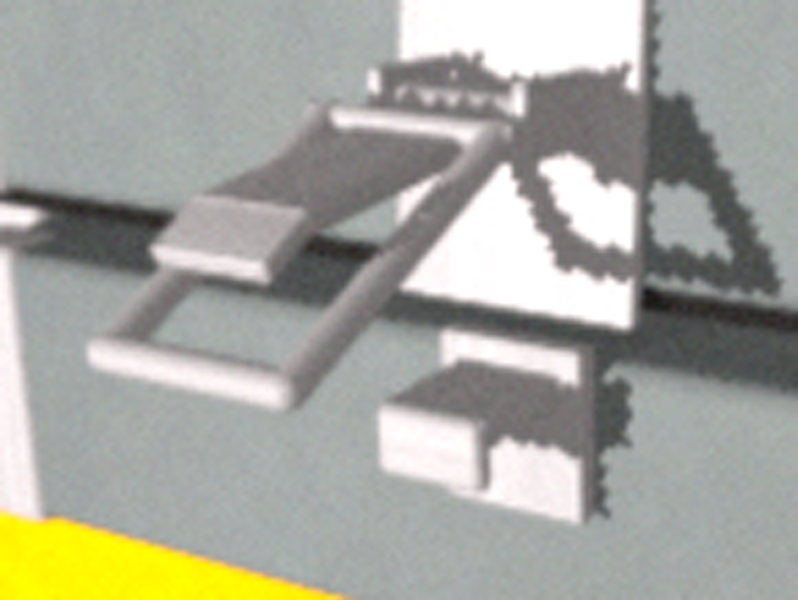

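Read from the crop:
- **Crossbar:** ends at (90,353) and (298,392).
- **Loop hinge:** ends at (322,115) and (500,133).
- **Lever tip edge:** (155,250) to (268,272).
- **Nose top:** (380,408), (487,425), (485,488) and (380,465).
- **Keeper foot:** (443,330), (590,347) and (583,522).

Now a joint fit of all of these.

```bash
cat > fit2.py <<'E'
from fit import *
cw=pickle.load(open("w1.pkl","rb"))
cc=lambda u,v:(200+u/5.5,145+v/5.4545)
def lidp(k,P,a=0.088):
    x,y,z=P[0]+k,P[1],P[2]+120; return (x*np.cos(a)+z*np.sin(a),y,z*np.cos(a)-x*np.sin(a))
def hinge(th): return np.array([-32-15*np.cos(th-.1),0,140+15*np.sin(th-.1)])
def bar(th,ph,L): return hinge(th)+L*np.array([-np.cos(ph),0,np.sin(ph)])
def lev(th,s,n): d=np.array([-np.cos(th),0,np.sin(th)]); o=np.array([np.sin(th),0,np.cos(th)]); return np.array([-32,0,140])+s*d+n*o
Y=lambda P,y: np.array([P[0],y,P[2]])
def model(q):
    k,th,ph,L=q[3:7]
    return [(Y(bar(th,ph,L),-20),cc(90,353)),(Y(bar(th,ph,L),20),cc(298,392)),(Y(hinge(th),-17),cc(322,115)),(Y(hinge(th),17),cc(500,133)),
    (Y(lev(th,58,7.5),-11),cc(155,245)),(Y(lev(th,58,7.5),11),cc(266,272)),
    (lidp(k,(-9,-11,33)),cc(380,408)),(lidp(k,(-9,11,33)),cc(487,425)),(lidp(k,(4.5,11,33)),cc(485,488)),(lidp(k,(4.5,-11,33)),cc(380,465)),
    (lidp(k,(-14,-11,6)),cc(443,330)),(lidp(k,(-14,11,6)),cc(590,347)),(lidp(k,(20,11,6)),cc(583,522)),
    ((-100,150,120),(688*.7,124*.7)),((-100,-150,120),(266*.7,131*.7))]
def res2(q):
    w=np.concatenate([proj(cw,W(q[:3],P))[0]-uv for P,uv in model(q)])
    return np.r_[w,.3*res(q[:3]),(q[6]-60)/2]
E
python3 - <<'E'
from fit2 import *
best=min((least_squares(res2,[*case,14,th,ph,60],loss="soft_l1") for th in (1.5,2.0) for ph in (1.6,2.3)),key=lambda r:r.cost)
print(best.cost,best.x.round(4)); print(res2(best.x)[:30].reshape(-1,2).round(1).tolist()); print(res(best.x[:3]).reshape(-1,2).round(1).tolist())
q=best.x; np.save("q.npy",q); np.save("case2.npy",q[:3])
print("bar",bar(*q[4:7]),"hinge",hinge(q[4]),"tip",lev(q[4],58,3.5),"seat",lidp(q[3],(0,0,21)),"nose",lidp(q[3],(4.5,0,33)))
E
```

```text
34.83831491296927 [5.53200e-01 4.45000e-02 4.42700e-01 1.37321e+01 1.69460e+00 2.03540e+00
 6.34702e+01]
[[-0.1, -0.8], [0.6, 0.5], [2.2, 0.1], [1.2, 0.5], [8.1, 0.3], [9.0, -1.1], [-1.2, -1.3], [-1.3, -0.3], [-0.5, 1.5], [-0.5, 1.2], [2.8, -0.3], [-5.1, 0.1], [-3.3, -0.2], [-0.5, -0.5], [0.0, 0.6]]
[[-1.5, -0.3], [3.9, -3.1], [-0.3, -0.7], [-2.4, -0.9], [-0.9, 3.2], [-3.4, -2.6], [0.6, -1.2], [0.2, 1.0], [-0.7, 2.2]]
bar [ -3.20173753   0.         211.73692304] hinge [-31.64293974   0.         154.99574966] tip [-21.3643567    0.         197.12383996] seat (np.float64(26.07092647062793), 0, np.float64(139.24753703644217)) nose (np.float64(31.60815129564843), 0, np.float64(150.8056139196082))
```

```bash
python3 - <<'E'
import fit2
from fit2 import *
def model(q):
    k,th,ph,L,s,n,fw=q[3:10]
    m=fit2_model(q)
    m[4]=(Y(lev(th,s,n),-11),m[4][1]); m[5]=(Y(lev(th,s,n),11),m[5][1])
    for i,x,y in ((10,-14,-fw),(11,-14,fw),(12,20,fw)): m[i]=(lidp(k,(x,y,6)),m[i][1])
    return m
fit2_model=fit2.model; fit2.model=model
def f(q): return np.r_[res2(q),(q[7]-58)/3,(q[8]-7.5)/2]
b=min((least_squares(f,[*case,14,th,ph,60,60,7,14],loss="soft_l1") for th in (1.4,1.8,2.1) for ph in (1.6,2.3)),key=lambda r:r.cost)
print(b.cost,b.x.round(4)); print(f(b.x)[:30].reshape(-1,2).round(1).tolist())
q=b.x; np.save("q.npy",q); np.save("case2.npy",q[:3])
print("bar",bar(*q[4:7]),"hinge",hinge(q[4]),"seat",lidp(q[3],(0,0,21)),"nose",lidp(q[3],(4.5,0,33)))
# grasp: straight down view check of reach
print("nose dist", np.hypot(lidp(q[3],(7.5,0,36))[0]+32, lidp(q[3],(7.5,0,36))[2]-140))
E
```

```text
14.996099128563833 [5.53300e-01 4.49000e-02 4.43100e-01 1.32101e+01 1.65390e+00 2.03730e+00
 6.38809e+01 6.80200e+01 7.16660e+00 1.49359e+01]
[[-0.1, -0.8], [0.7, 0.4], [2.4, -0.3], [1.5, 0.0], [-0.3, 0.7], [1.0, -0.6], [-1.0, -1.6], [-1.0, -0.6], [-0.2, 1.3], [-0.3, 1.0], [-0.2, -1.1], [-1.3, 0.5], [0.3, 0.3], [-0.1, -0.3], [0.2, 0.8]]
bar [ -3.52169516   0.         212.05285559] hinge [-32.25306613   0.         154.9978651 ] seat (np.float64(25.551024219186566), 0, np.float64(139.29340690115367)) nose (np.float64(31.088249044207068), 0, np.float64(150.8514837843197))
nose dist 67.71520533141269
```

The fit is consistent: about 1 px residuals, bar reach 62 mm, and nose 68 mm from the pivot. The lever is at about 1.65 and the bar at case (-3.5, 0, 211). Next I'll place the gripper upright above the bar.

```bash
python3 - <<'E'
from plan import *
now(); rows(goal([-4,0,262]),6)
E
```

```text
case TCP mm [ -2.   74.2 257. ] xyz-euler [ 0.598 -0.001 -0.01 ]
6 x [ 0.0004 -0.0121  0.0035 -0.0997  0.0007  0.0015]
```

```bash
python3 -m jog '0.0004 -0.012 0.0035 -0.0997 0.0007 0.0015; 0.0004 -0.012 0.0035 -0.0997 0.0007 0.0015; 0.0004 -0.012 0.0035 -0.0997 0.0007 0.0015; 0.0004 -0.012 0.0035 -0.0997 0.0007 0.0015; 0.0004 -0.012 0.0035 -0.0997 0.0007 0.0015; 0.0004 -0.012 0.0035 -0.0997 0.0007 0.0015; 0 0 0 0 0 0; 0 0 0 0 0 0' 
python3 - <<'E'
from plan import *
q=np.load("q.npy"); now(); c=cam("wrist"); pickle.dump(c,open("w2.pkl","wb"))
im=np.clip(c["image"].astype(float)*1.5,0,255).astype(np.uint8)
cr=cv2.resize(im[130:400,100:460],None,fx=2.2222,fy=2.2222,interpolation=cv2.INTER_CUBIC)
from fit2 import bar,hinge,Y,lidp
for P in (Y(bar(*q[4:7]),-20),Y(bar(*q[4:7]),20),Y(hinge(q[4]),-17),Y(hinge(q[4]),17),lidp(q[3],(4.5,11,33)),lidp(q[3],(4.5,-11,33))):
    print(((proj(c,W(case,P))[0]-[100,130])*2.2222).round())
cv2.imwrite("pics/w2.png",cr)
E
```

```text
time: 2.5
eef_pos: [0.5486, 0.0444, 0.2612]
ee_rot: [0.692, -3.063, 0.0]
force: [-0.1, 1.1, 0.1]
grip_width: 0.0919
gripper_force: 0.0
case TCP mm [ -4.4   1.6 261.2] xyz-euler [-0.     0.002 -0.001]
[328. 223.]
[453. 223.]
[347. 104.]
[436. 104.]
[419. 257.]
[364. 257.]
```

View pics/w2.png

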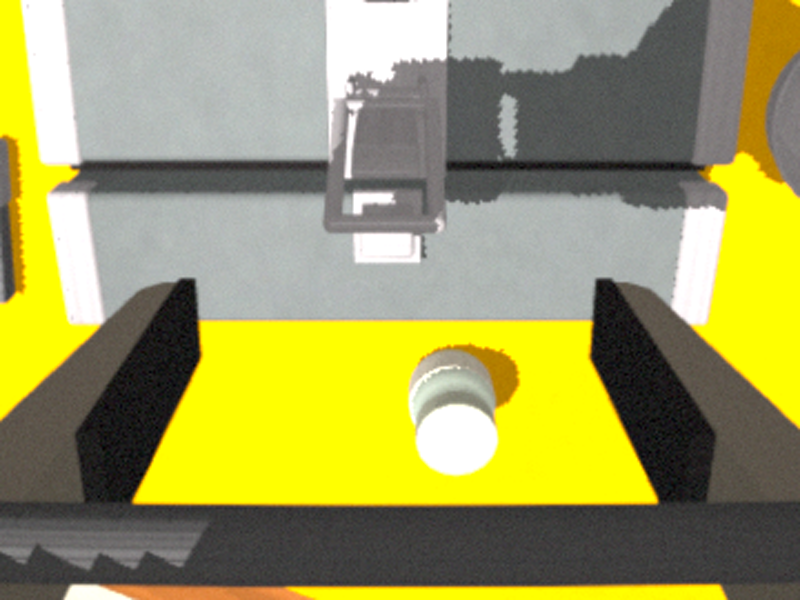

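The bar runs from (325,223) to (446,223) and the prediction was (328–453,223), so x and yaw are right and y is about 2 mm to the left. I'll descend around the loop and close lightly.

```bash
python3 -m jog '0 -0.0025 0.012 0 0 0; 0 0 0.015 0 0 0; 0 0 0.015 0 0 0; 0 0 0.014 0 0 0; 0 0 0 0 0 0' ; python3 -m jog '0 0 0 0 0 0; 0 0 0 0 0 0; 0 0 0 0 0 0; 0 0 0 0 0 0; 0 0 0 0 0 0; 0 0 0 0 0 0' 0.036 12; python3 -c "
from plan import *
now()"
```

```text
time: 3.05
eef_pos: [0.5483, 0.0424, 0.2024]
ee_rot: [0.693, -3.058, -0.002]
force: [-0.1, 0.1, -0.6]
grip_width: 0.0921
gripper_force: 0.0
time: 3.65
eef_pos: [0.5505, 0.0418, 0.2061]
ee_rot: [-0.694, 3.064, -0.001]
force: [0.5, -0.6, 0.2]
grip_width: 0.0464
gripper_force: 0.0
case TCP mm [ -3.8  -1.6 206.1] xyz-euler [ 0.001 -0.    -0.002]
```

```bash
python3 -m jog '0 0 0 0 0 0; 0 0 0 0 0 0; 0 0 0 0 0 0; 0 0 0 0 0 0' 0.036 12;python3 - <<'E'
from plan import *
from fit2 import *
q=np.load("q.npy"); 
# target path: bar positions relative pivot -> hinge angle/lever angle for given bar with lever following? print nose & stops
a=q[3]
for n,P in (("overnose_before",(-9,0,42)),("above nose",(5,0,42)),("past",(9,0,37)),("past low",(9.5,0,30)),("under",(9,0,22)),("seat",(0,0,22))):
    p=np.array(lidp(a,P)); v=p-np.array([-32,0,140]); h=hinge(2.31)-[-32,0,140]; print(n,p.round(1),"dist",np.hypot(*v[[0,2]]).round(1),"from stop hinge",np.hypot(*(v-h)[[0,2]]).round(1))
E
```

```text
time: 4.05
eef_pos: [0.5504, 0.0418, 0.2059]
ee_rot: [0.694, -3.064, 0.001]
force: [-0.4, -0.8, -1.0]
grip_width: 0.0361
gripper_force: 0.0
overnose_before [ 18.4   0.  161. ] dist 54.6 from stop hinge 42.4
above nose [ 32.4   0.  159.8] dist 67.3 from stop hinge 56.0
past [ 35.9   0.  154.4] dist 69.4 from stop hinge 59.0
past low [ 35.8   0.  147.4] dist 68.2 from stop hinge 59.0
under [ 34.6   0.  139.5] dist 66.6 from stop hinge 59.0
seat [ 25.6   0.  140.3] dist 57.6 from stop hinge 50.1
```

The opening is 36 mm with no grip force, so nothing is held. I need to look.

```bash
python3 - <<'E'
from plan import *
now(); c=cam("wrist"); s=cam("scene"); pickle.dump((c,s),open("w3.pkl","wb"))
f=lambda im,s:cv2.resize(np.clip(im.astype(float)*1.5,0,255).astype(np.uint8),None,fx=s,fy=s,interpolation=cv2.INTER_CUBIC)
a=f(c["image"][150:420,100:460],400/360); b=f(s["image"][130:280,200:330],400/130.)
img=np.zeros((600,800,3),np.uint8); img[:a.shape[0],:400]=a[:,:400]; img[:b.shape[0],400:]=b[:600,:400]; cv2.imwrite("pics/w3.png",img); print(a.shape,b.shape)
E
```

```text
case TCP mm [ -3.9  -1.5 205.9] xyz-euler [ 0.001  0.    -0.002]
(300, 400, 3) (462, 400, 3)
```

View pics/w3.png

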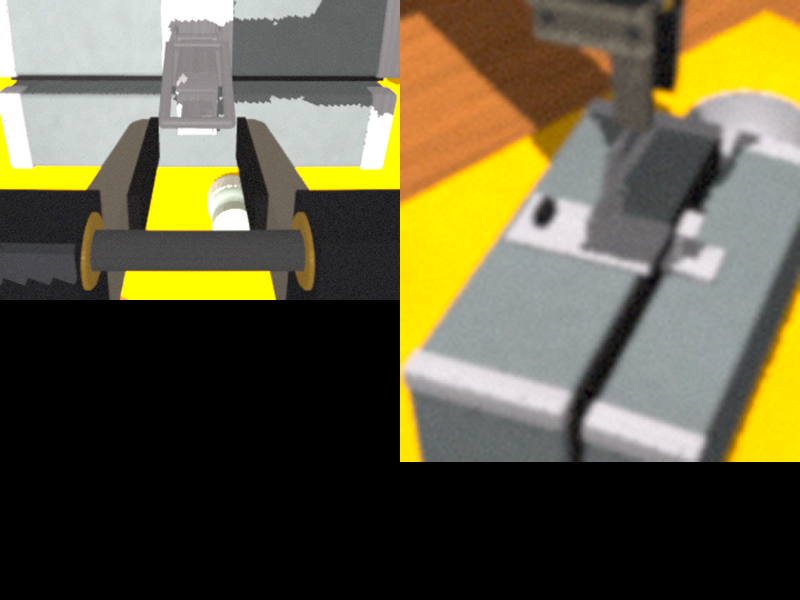

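The fingertips look above and beyond the bar, because the bar appears smaller than the gap. I'll triangulate from all three wrist views.

```bash
python3 - <<'E'
from plan import *
w1=pickle.load(open("w1.pkl","rb")); w2=pickle.load(open("w2.pkl","rb")); w3=pickle.load(open("w3.pkl","rb"))[0]
cc=lambda u,v:(200+u/5.5,145+v/5.4545); c2=lambda u,v:(100+u/2.2222,130+v/2.2222); c3=lambda u,v:(100+u/1.1111,150+v/1.1111)
Ci=np.linalg.inv(C2W(case))
def tri(L):
    A=[];b=[]
    for c,uv in L:
        o,d=ray(c,[uv]); d=d[0]/np.linalg.norm(d); P=np.eye(3)-np.outer(d,d); A.append(P); b.append(P@o)
    X=np.linalg.lstsq(np.vstack(A),np.hstack(b),rcond=None)[0]
    e=[(proj(c,X)[0]-uv).round(1).tolist() for c,uv in L]
    return ((Ci@np.r_[X,1])[:3]*1000).round(1).tolist(),e
l=[(w1,cc(90,353)),(w2,c2(325,223)),(w3,c3(160,123))]; r=[(w1,cc(298,392)),(w2,c2(446,223)),(w3,c3(235,123))]
for S in (l,r): print(tri(S)); print(tri(S[:2])); print(tri(S[1:]))
for c in (w1,w2,w3): print((Ci@c["M"])[:3,3].round(3), proj(c,W(case,[-4,0,212]))[0].round(0))
E
```

```text
([-2.8, -21.0, 210.8], [[0.1, -0.5], [0.2, 0.5], [-0.2, 0.1]])
([-2.7, -21.2, 210.6], [[0.1, -0.4], [0.0, 0.5]])
([-4.1, -20.8, 213.6], [[0.2, 0.0], [-0.3, -0.0]])
([-2.9, 17.7, 210.0], [[-0.0, 0.1], [-0.2, 0.1], [0.3, -0.3]])
([-3.0, 17.8, 210.1], [[0.0, -0.0], [0.0, 0.0]])
([-3.5, 17.5, 211.8], [[-0.3, 0.1], [0.3, -0.1]])
[-0.083  0.181  0.418] [235. 212.]
[-0.084  0.001  0.455] [276. 230.]
[-0.084 -0.002  0.399] [281. 260.]
```

```bash
python3 - <<'E'
from plan import *
c,s=pickle.load(open("w3.pkl","rb")); t=T()
q=lambda x,y,z:(t@np.array([x,y,z,1]))[:3]
print("tool_from_cam",np.array(c["tool_from_camera"]).round(3).tolist(), c["cx"],c["cy"])
for z in (.008,-.011,-.025,-.08):
    for y in (-.018,-.032): print(z,y,((proj(s,q(0,y,z))[0]-[200,130])*3.077+[400,0]).round(), ((proj(c,q(.01,y,z))[0]-[100,150])*1.111).round())
print("bar",((proj(s,W(case,[[-3,-20,210.5],[-3,20,210.5]]))-[200,130])*3.077+[400,0]).round())
f=np.clip(s["image"][100:240,215:335].astype(float)*1.7,0,255).astype(np.uint8)
a=cv2.resize(f[:110],None,fx=5,fy=5,interpolation=cv2.INTER_CUBIC)
cv2.imwrite("pics/s3.png",a); print(a.shape)
print("s3 px: bar",(proj(s,W(case,[[-3,-21,210.5],[-3,18,210.5]]))-[215,100])*5,"tip",(proj(s,[q(0,-.018,.008),q(0,.018,.008)])-[215,100])*5)
E
```

```text
tool_from_cam [[0.001, -0.959, -0.283, 0.08], [1.0, 0.001, -0.0, -0.0], [0.001, -0.283, 0.959, -0.194], [0.0, 0.0, 0.0, 1.0]] 277.5129756551875 217.6747527253495
0.008 -0.018 [636. 168.] [164.  94.]
0.008 -0.032 [628. 181.] [138.  94.]
-0.011 -0.018 [636. 142.] [161. 107.]
-0.011 -0.032 [628. 155.] [133. 107.]
-0.025 -0.018 [636. 122.] [158. 118.]
-0.025 -0.032 [628. 135.] [128. 118.]
-0.08 -0.018 [636.  40.] [143. 184.]
-0.08 -0.032 [628.  52.] [100. 184.]
bar [[637. 151.]
 [660. 115.]]
(550, 600, 3)
s3 px: bar [[309.52977403 397.6648342 ]
 [345.51559673 340.47968789]] tip [[308.62123417 422.83312459]
 [341.36650655 369.67237566]]
```

View pics/s3.png

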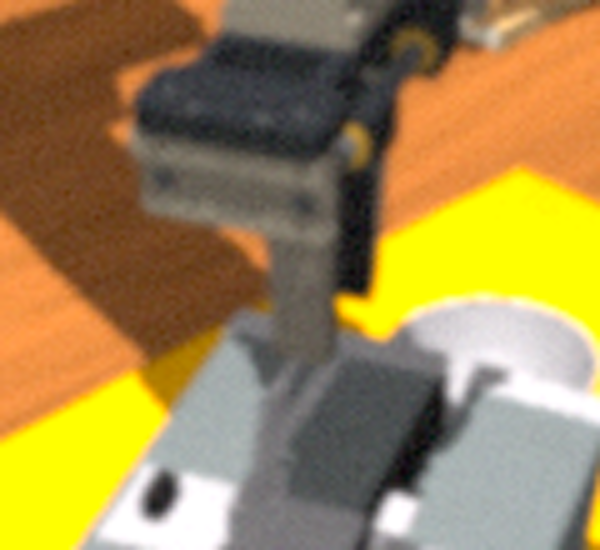

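Both cameras agree that the visible fingertips end about 25 mm behind the reported TCP, where the text puts them 8 mm ahead. So the tool really ends 33 mm short. That explains the empty close, so I'll open, go 33 mm lower and close again.

```bash
python3 -m jog '0 0 0 0 0 0; 0 0 0 0 0 0; 0 0 0 0 0 0; 0 0 0 0 0 0; 0 0 0 0 0 0' 0.075 12; python3 -m jog '0 0 0.011 0 0 0; 0 0 0.011 0 0 0; 0 0 0.011 0 0 0; 0 0 0 0 0 0; 0 0 0 0 0 0'; python3 -m jog '0 0 0 0 0 0; 0 0 0 0 0 0; 0 0 0 0 0 0; 0 0 0 0 0 0; 0 0 0 0 0 0; 0 0 0 0 0 0; 0 0 0 0 0 0' 0.03 12; python3 -c "
from plan import *
now()"
```

```text
time: 4.65
eef_pos: [0.5504, 0.0419, 0.2059]
ee_rot: [0.694, -3.064, 0.001]
force: [-0.3, 0.8, -0.6]
grip_width: 0.0735
gripper_force: 0.0
time: 5.15
eef_pos: [0.55, 0.0419, 0.1723]
ee_rot: [0.694, -3.063, 0.0]
force: [0.5, 0.0, 0.5]
grip_width: 0.0755
gripper_force: 0.0
time: 5.85
eef_pos: [0.5506, 0.0416, 0.1732]
ee_rot: [-0.694, 3.064, -0.002]
force: [0.3, -0.8, 0.3]
grip_width: 0.0392
gripper_force: 12.0
case TCP mm [ -3.8  -1.8 173.2] xyz-euler [ 0.001 -0.    -0.002]
```

Gripped: 39.2 mm wide at 12 N, which confirms the corrected tool length. The bar sits 37 mm behind the reported TCP. Next I'll work out the arc to just above the nose, pitching the tool partly with the loop.

```bash
cat >> plan.py <<'E'
B0=np.array([-.0008,0,-.0373])
def gb(bx,bz,pitch,y=-1.8):
    G=goal([0,0,0],0,pitch); G[:3,3]=W(case,[bx,y,bz])[0]-G[:3,:3]@B0; return G
def nowb():
    now(); C=np.linalg.inv(C2W(case)); print("bar",((C@T()@np.r_[B0,1])[:3]*1000).round(1))
E
python3 - <<'E'
from plan import *
nowb(); F=T()
for bx,bz,p,n in ((11,201,.15,2),(21,192,.3,2),(29,180,.4,2),(35,168,.5,2)):
    G=gb(bx,bz,p); print(bx,bz,"r",np.hypot(bx+32,bz-140).round(1)); rows(G,n,F); F=G
E
```

```text
case TCP mm [ -3.8  -1.8 173.2] xyz-euler [ 0.001 -0.    -0.002]
bar [ -3.   -1.8 210.5]
11 201 r 74.6
2 x [-0.0044  0.      0.0043 -0.0008  0.0751  0.0011]
21 192 r 74.2
2 x [-0.003   0.      0.0033  0.      0.075   0.    ]
29 180 r 72.9
2 x [-0.0038 -0.      0.0043 -0.      0.05    0.    ]
35 168 r 72.6
2 x [-0.0033 -0.      0.0041 -0.      0.05    0.    ]
```

```bash
python3 -m jog '-0.0044 0 0.0043 0 0.075 0; -0.0044 0 0.0043 0 0.075 0; -0.003 0 0.0033 0 0.075 0; -0.003 0 0.0033 0 0.075 0; 0 0 0 0 0 0'; python3 -c "
from plan import *
nowb()";  python3 -m jog '-0.0038 0 0.0043 0 0.05 0; -0.0038 0 0.0043 0 0.05 0; -0.0033 0 0.0041 0 0.05 0; -0.0033 0 0.0041 0 0.05 0; 0 0 0 0 0 0; 0 0 0 0 0 0'; python3 -c "
from plan import *
nowb()
c=cam('wrist'); pickle.dump(c,open('w4.pkl','wb'))
im=np.clip(c['image'].astype(float)*1.5,0,255).astype(np.uint8)
cv2.imwrite('pics/w4.png',cv2.resize(im[90:330,120:440],None,fx=2.5,fy=2.5,interpolation=cv2.INTER_CUBIC))
C=np.linalg.inv(C2W(case)); M=C@T()@np.r_[B0,1]*1000
q=np.load('q.npy')
from fit2 import lidp
f=lambda P:((proj(c,W(case,P))-[120,90])*2.5).round()
print('bar ends',f([[M[0],-21,M[2]],[M[0],18,M[2]]]),'nose top',f([lidp(q[3],(x,y,33)) for x in(-9,4.5) for y in(-11,11)]))
"
```

```text
time: 6.35
eef_pos: [0.5627, 0.0475, 0.1545]
ee_rot: [0.63, -2.774, 0.097]
force: [-1.1, -2.4, -0.7]
grip_width: 0.0395
gripper_force: 12.0
case TCP mm [  9.7  -1.6 154.5] xyz-euler [ 0.     0.303 -0.003]
bar [ 21.6  -1.6 189.8]
time: 6.95
eef_pos: [0.5684, 0.0501, 0.1358]
ee_rot: [0.585, -2.585, 0.15]
force: [-1.6, -2.0, -1.5]
grip_width: 0.0394
gripper_force: 12.0
case TCP mm [ 15.9  -1.7 135.8] xyz-euler [ 0.001  0.499 -0.002]
bar [ 34.5  -1.7 168.2]
bar ends [[296. 492.]
 [498. 492.]] nose top [[353. 414.]
 [455. 414.]
 [352. 478.]
 [456. 478.]]
```

View pics/w4.png

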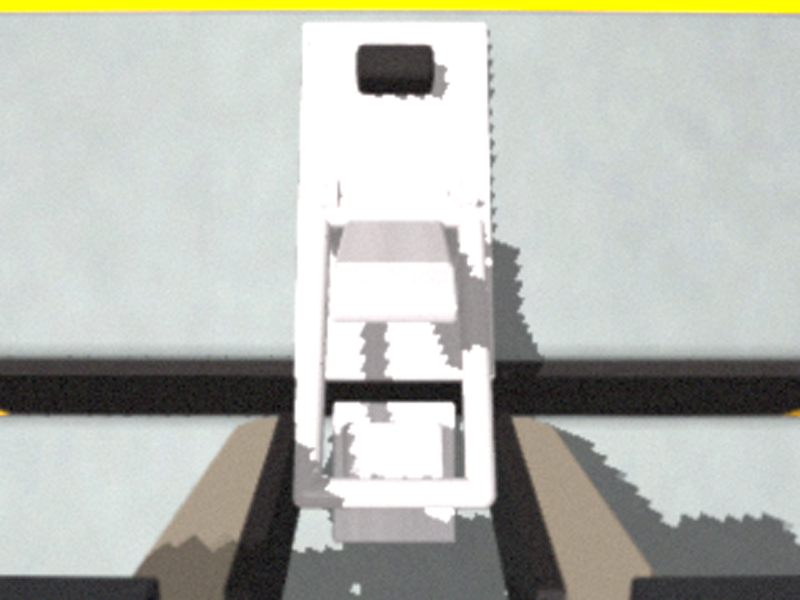

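The bar is at (296–493, 492), exactly where predicted. The nose's near edge is at about y=420 against a predicted 414, so the keeper is about 1 mm further out. I'll aim for bar x of about 37 while going down.

```bash
python3 - <<'E'
from plan import *
nowb(); F=T()
for bx,bz,p,n in ((37.2,160,.55,3),(37.2,153,.6,3),(37.2,146,.6,3),(37,140.5,.6,3),(29,140.5,.6,4)):
    G=gb(bx,bz,p); rows(G,n,F); F=G
E
```

```text
case TCP mm [ 15.9  -1.8 136.2] xyz-euler [ 0.001  0.499 -0.002]
bar [ 34.4  -1.7 168.5]
3 x [-0.0016 -0.      0.002  -0.0006  0.017   0.0004]
3 x [-0.0006 -0.      0.002  -0.      0.0167 -0.    ]
3 x [-0.0013 -0.      0.0019  0.      0.     -0.    ]
3 x [-0.001  -0.      0.0016  0.      0.     -0.    ]
4 x [ 0.0017 -0.      0.0011  0.      0.     -0.    ]
```

```bash
python3 -m jog '-0.0016 0 0.002 0 0.017 0; -0.0016 0 0.002 0 0.017 0; -0.0016 0 0.002 0 0.017 0; 0 0 0 0 0 0; 0 0 0 0 0 0'; python3 -c "
from plan import *
nowb()"; python3 -m jog '-0.0006 0 0.002 0 0.0167 0; -0.0006 0 0.002 0 0.0167 0; -0.0006 0 0.002 0 0.0167 0; 0 0 0 0 0 0; 0 0 0 0 0 0';  python3 -c "
from plan import *
nowb()"
```

```text
time: 7.5
eef_pos: [0.5699, 0.0509, 0.1278]
ee_rot: [0.574, -2.535, 0.164]
force: [-0.4, -3.0, 0.4]
grip_width: 0.0388
gripper_force: 12.0
case TCP mm [ 17.6  -1.7 127.8] xyz-euler [ 0.001  0.551 -0.002]
bar [ 37.8  -1.6 159.1]
time: 8.0
eef_pos: [0.5686, 0.0504, 0.1217]
ee_rot: [0.564, -2.488, 0.176]
force: [3.6, -1.9, 0.7]
grip_width: 0.0395
gripper_force: 12.0
case TCP mm [ 16.2  -1.6 121.7] xyz-euler [ 0.001  0.6   -0.002]
bar [ 38.   -1.5 152. ]
```

```bash
python3 -m jog '-0.0012 0 0.0019 0 0 0; -0.0012 0 0.0019 0 0 0; -0.0012 0 0.0019 0 0 0; 0 0 0 0 0 0'; python3 -c "
from plan import *
nowb()"; python3 -m jog '-0.001 0 0.0016 0 0 0; -0.001 0 0.0016 0 0 0; -0.001 0 0.0016 0 0 0; 0 0 0 0 0 0; 0 0 0 0 0 0';  python3 -c "
from plan import *
nowb()"
```

```text
time: 8.4
eef_pos: [0.5679, 0.0501, 0.1149]
ee_rot: [0.563, -2.487, 0.176]
force: [3.6, -2.7, 0.1]
grip_width: 0.039
gripper_force: 12.0
case TCP mm [ 15.5  -1.6 114.9] xyz-euler [ 0.001  0.601 -0.002]
bar [ 37.2  -1.5 145.2]
time: 8.9
eef_pos: [0.5673, 0.0498, 0.1094]
ee_rot: [0.563, -2.486, 0.176]
force: [-0.4, -4.6, 0.9]
grip_width: 0.0392
gripper_force: 12.0
case TCP mm [ 14.8  -1.6 109.4] xyz-euler [ 0.001  0.603 -0.002]
bar [ 36.6  -1.5 139.7]
```

Forces are low with the bar beyond and below the nose. Now I'll draw it back under the nose until the post is felt.

```bash
python3 -m jog '0.0017 0 0.0011 0 0 0; 0.0017 0 0.0011 0 0 0; 0.0017 0 0.0011 0 0 0; 0 0 0 0 0 0'; python3 -c "
from plan import *
nowb()"; python3 -m jog '0.0012 0 0.0008 0 0 0; 0.0012 0 0.0008 0 0 0; 0 0 0 0 0 0';  python3 -c "
from plan import *
nowb()"
```

```text
time: 9.3
eef_pos: [0.5646, 0.0484, 0.1098]
ee_rot: [0.566, -2.494, 0.175]
force: [8.4, -0.2, -0.6]
grip_width: 0.0392
gripper_force: 12.0
case TCP mm [ 11.7  -1.7 109.8] xyz-euler [ 0.002  0.594 -0.003]
bar [ 33.2  -1.5 140.3]
time: 9.6
eef_pos: [0.5618, 0.0471, 0.1098]
ee_rot: [0.566, -2.493, 0.175]
force: [7.7, -1.2, -0.7]
grip_width: 0.0391
gripper_force: 12.0
case TCP mm [  8.7  -1.7 109.8] xyz-euler [ 0.002  0.594 -0.003]
bar [ 30.2  -1.5 140.3]
```

```bash
for i in 1 2; do python3 -m jog '0.0008 0 0.0006 0 0 0; 0.0008 0 0.0006 0 0 0; 0 0 0 0 0 0'|grep force;  python3 -c "
from plan import *
nowb()"; done
```

```text
force: [8.2, -0.8, -0.8]
gripper_force: 12.0
case TCP mm [  6.6  -1.7 109.7] xyz-euler [ 0.002  0.595 -0.002]
bar [ 28.2  -1.6 140.2]
force: [8.9, -0.8, -1.2]
gripper_force: 12.0
case TCP mm [  4.9  -1.7 109.6] xyz-euler [ 0.002  0.594 -0.003]
bar [ 26.4  -1.5 140.1]
```

```bash
for i in 1 2; do python3 -m jog '0.0008 0 0.0006 0 0 0; 0 0 0 0 0 0'|grep force;  python3 -c "
from plan import *
nowb()"; done
```

```text
force: [10.7, 0.4, -0.6]
gripper_force: 12.0
case TCP mm [  4.7  -1.7 109.6] xyz-euler [ 0.002  0.592 -0.003]
bar [ 26.2  -1.6 140.1]
force: [13.3, 2.3, -0.6]
gripper_force: 12.0
case TCP mm [  4.5  -1.7 109.6] xyz-euler [ 0.002  0.59  -0.003]
bar [ 25.9  -1.6 140.2]
```

The force rises from 9 to 13 N while motion stops at bar x≈26, z≈140. That is exactly the predicted seat, so the bar is against the post. Releasing and retreating along the tool axis.

```bash
python3 -m jog '-0.001 0 -0.0007 0 0 0; 0 0 0 0 0 0; 0 0 0 0 0 0; 0 0 0 0 0 0; 0 0 0 0 0 0' 0.07 12; python3 -m jog '0 0 -0.01 0 0 0; 0 0 -0.02 0 0 0; 0 0 -0.03 0 0 0; 0 0 -0.03 0 0 0; 0 0 -0.01 0 0 0; 0 0 0 0 0 0; 0 0 0 0 0 0'; python3 - <<'E'
from plan import *
from fit2 import lev,lidp,hinge
q=np.load("q.npy"); now()
# predicted lever angle with bar at seat
from scipy.optimize import brentq
for L in (60,62):
    b=np.array([26,0,140.2]); print(L,brentq(lambda t:np.hypot(*(b-hinge(t))[[0,2]])-L,1.2,2.2))
C=np.array([.010,0,-.025])
def gc(P,p,y=-1.5):
    G=goal([0,0,0],0,p); G[:3,3]=W(case,[P[0],y,P[2]])[0]-G[:3,:3]@C; return G
P=lev(1.65,45,3.5); print(P)
G=gc(P+[40,0,70],-.2); rows(G,8); G2=gc(P+[12,0,0],-.2); print("then"); rows(G2,4,G)
E
```

```text
time: 11.1
eef_pos: [0.555, 0.0443, 0.1094]
ee_rot: [0.563, -2.486, 0.175]
force: [-0.0, -0.9, 0.0]
grip_width: 0.0701
gripper_force: 0.0
time: 11.8
eef_pos: [0.6063, 0.0686, 0.1918]
ee_rot: [0.563, -2.486, 0.175]
force: [0.3, 0.5, -1.1]
grip_width: 0.0702
gripper_force: 0.0
case TCP mm [ 58.1  -1.3 191.8] xyz-euler [ 0.001  0.602 -0.002]
60 1.6610492098219294
62 1.5202907327681978
[-24.9505324    0.         184.58200317]
8 x [ 4.800e-03 -0.000e+00 -4.100e-03 -1.000e-04 -1.002e-01  3.000e-04]
then
4 x [ 0.0103 -0.      0.0158  0.      0.      0.    ]
```

```bash
python3 -m jog '0.0048 0 -0.0041 0 -0.1 0; 0.0048 0 -0.0041 0 -0.1 0; 0.0048 0 -0.0041 0 -0.1 0; 0.0048 0 -0.0041 0 -0.1 0; 0.0048 0 -0.0041 0 -0.1 0; 0.0048 0 -0.0041 0 -0.1 0; 0.0048 0 -0.0041 0 -0.1 0; 0.0048 0 -0.0041 0 -0.1 0' 0 20; python3 -m jog '0.0103 0 0.0158 0 0 0; 0.0103 0 0.0158 0 0 0; 0.0103 0 0.0158 0 0 0; 0.0103 0 0.0158 0 0 0; 0 0 0 0 0 0; 0 0 0 0 0 0'; cat >> plan.py <<'E'
from fit2 import lev
C=np.array([.010,0,-.025])
def gc(P,p,y=-1.5):
    G=goal([0,0,0],0,p); G[:3,3]=W(case,[P[0],y,P[2]])[0]-G[:3,:3]@C; return G
def nowc():
    Ci=np.linalg.inv(C2W(case)); now(); X=(Ci@T()@np.r_[C,1])[:3]*1000; s=manip.state(); f=Ci[:3,:3]@s["force"]
    v=X-[-32,0,140]; r=np.hypot(v[0],v[2]); th=np.pi-np.arctan2(v[2],v[0]); th+=np.arcsin(3.5/r)*1
    print("corner",X.round(1),"theta if touching",round(th,3),"s",round(np.sqrt(r*r-12.25),1),"Fcase",f.round(1))
E
python3 -c "
from plan import *
nowc()"
```

```text
time: 12.6
eef_pos: [0.5798, 0.0564, 0.2318]
ee_rot: [-0.65, 2.871, 0.065]
force: [0.0, 0.5, 0.9]
grip_width: 0.008
gripper_force: 0.0
time: 13.2
eef_pos: [0.555, 0.0444, 0.1618]
ee_rot: [-0.651, 2.876, 0.065]
force: [0.7, -0.4, 0.0]
grip_width: 0.0004
gripper_force: 0.0
case TCP mm [  1.4  -1.1 161.8] xyz-euler [-0.    -0.198 -0.002]
corner [-13.3  -1.2 184.3] theta if touching 2.043 s 47.9 Fcase [ 0.5 -0.7  0. ]
```

```bash
sed -i 's/th+=np.arcsin(3.5\/r)\*1/th-=np.arcsin(3.5\/r)/' plan.py; python3 -m jog '0.002 0 -0.0004 0 0 0; 0.002 0 -0.0004 0 0 0; 0.002 0 -0.0004 0 0 0; 0.002 0 -0.0004 0 0 0; 0 0 0 0 0 0'|grep force; python3 -c "
from plan import *
nowc()"; python3 -m jog '0.0015 0 -0.0003 0 0 0; 0.0015 0 -0.0003 0 0 0; 0.0015 0 -0.0003 0 0 0; 0 0 0 0 0 0'|grep force; python3 -c "
from plan import *
nowc()"
```

```text
force: [2.7, 1.3, 1.1]
gripper_force: 1.7
case TCP mm [ -5.4  -1.8 163.2] xyz-euler [ 0.002 -0.201 -0.002]
corner [-20.2  -1.8 185.7] theta if touching 1.75 s 47.1 Fcase [3.  0.  1.1]
force: [3.5, 2.5, 6.1]
gripper_force: 2.5
case TCP mm [-10.2  -1.9 163.2] xyz-euler [ 0.002 -0.2   -0.003]
corner [-25.   -1.9 185.7] theta if touching 1.647 s 46.1 Fcase [4.3 0.8 6.1]
```

Lever contact felt at θ≈1.7, so the loop is holding it. Computing the push arc next.

```bash
python3 - <<'E'
from plan import *
a=-.2
th=[1.62,1.48,1.34,1.2,1.06,.92,.78,.64,.5,.36,.24,.12,0]
for t0,t1 in zip(th,th[1:]):
    d=lev(t1,45.5,3.5)-lev(t0,45.5,3.5); x,z=d[0],d[2]
    print(t1,"half-row", (np.array([-np.cos(a)*x+np.sin(a)*z, -np.sin(a)*x-np.cos(a)*z])/2000).round(4))
E
```

```text
1.48 half-row [ 0.0031 -0.0008]
1.34 half-row [ 0.0032 -0.0004]
1.2 half-row [0.0032 0.0001]
1.06 half-row [0.0031 0.0005]
0.92 half-row [0.003 0.001]
0.78 half-row [0.0029 0.0014]
0.64 half-row [0.0027 0.0018]
0.5 half-row [0.0024 0.0021]
0.36 half-row [0.0021 0.0024]
0.24 half-row [0.0015 0.0023]
0.12 half-row [0.0012 0.0025]
0 half-row [0.0009 0.0026]
```

```bash
python3 -m jog '0.0031 0 -0.0008 0 0 0; 0.0031 0 -0.0008 0 0 0; 0.0032 0 -0.0004 0 0 0; 0.0032 0 -0.0004 0 0 0; 0.0032 0 0 0 0 0; 0.0032 0 0 0 0 0'|grep force; python3 -c "
from plan import *
nowc()"; python3 -m jog '0.0031 0 0.0005 0 0 0; 0.0031 0 0.0005 0 0 0; 0.003 0 0.001 0 0 0; 0.003 0 0.001 0 0 0'|grep force; python3 -c "
from plan import *
nowc()"
```

```text
force: [6.2, 3.3, 3.3]
gripper_force: 3.1
case TCP mm [-30.1  -1.8 160.9] xyz-euler [ 0.001 -0.199 -0.003]
corner [-44.8  -1.8 183.5] theta if touching 1.207 s 45.2 Fcase [7.  0.3 3.3]
force: [3.8, 1.4, 4.7]
gripper_force: 3.6
case TCP mm [-40.9  -1.8 155.9] xyz-euler [ 0.001 -0.2   -0.002]
corner [-55.7  -1.9 178.5] theta if touching 0.941 s 45.0 Fcase [ 4.  -0.3  4.7]
```

```bash
python3 -m jog '0.0029 0 0.0014 0 0 0; 0.0029 0 0.0014 0 0 0; 0.0027 0 0.0018 0 0 0; 0.0027 0 0.0018 0 0 0'|grep force; python3 -c "
from plan import *
nowc()"; python3 -m jog '0.0024 0 0.0021 0 0 0; 0.0024 0 0.0021 0 0 0; 0.0021 0 0.0024 0 0 0; 0.0021 0 0.0024 0 0 0'|grep force; python3 -c "
from plan import *
nowc()"
```

```text
force: [2.9, 1.0, 3.8]
gripper_force: 2.9
case TCP mm [-51.4  -1.8 147. ] xyz-euler [ 0.001 -0.198 -0.003]
corner [-66.1  -1.8 169.6] theta if touching 0.637 s 45.0 Fcase [ 3.1 -0.3  3.8]
force: [3.5, -0.1, 2.8]
gripper_force: 1.7
case TCP mm [-58.6  -1.7 135.8] xyz-euler [ 0.001 -0.198 -0.002]
corner [-73.3  -1.7 158.4] theta if touching 0.341 s 45.1 Fcase [ 3.1 -1.6  2.8]
```

Forces are a bit low. I'll check numerically that the lid is closing, using the seam gap in the top camera against the first picture.

```bash
cat > gap.py <<'E'
from plan import *
c0=D["top"]; c1=cam("top")
for y in (-100,-70):
    for n,c in (("start",c0),("now",c1)):
        P=proj(c,W(case,[[x,y,120] for x in range(-12,28,2)])).astype(np.float32)
        print(y,n,cv2.remap(cv2.cvtColor(c["image"],cv2.COLOR_BGR2GRAY),P[:,0].reshape(1,-1),P[:,1].reshape(1,-1),1)[0])
E
python3 gap.py
```

```text
-100 start [73 74 74 72 62 41 31 36 39 40 39 40 51 67 71 72 72 72 73 72]
-100 now [76 76 77 75 65 44 32 40 58 72 77 77 76 77 76 76 77 77 77 77]
-70 start [73 74 74 72 61 38 29 35 38 39 38 40 52 66 72 73 73 72 73 73]
-70 now [76 76 77 75 64 39 30 39 58 74 78 78 77 77 76 77 78 78 78 78]
```

The gap has about halved, so the loop is hooked and pulling. Continuing over centre.

```bash
python3 -m jog '0.0015 0 0.0023 0 0 0; 0.0015 0 0.0023 0 0 0; 0.0012 0 0.0025 0 0 0; 0.0012 0 0.0025 0 0 0; 0 0 0 0 0 0'|grep force; python3 -c "
from plan import *
nowc()"; python3 -m jog '0.0006 0 0.002 0 0 0; 0.0006 0 0.002 0 0 0; 0 0 0 0 0 0'|grep force; python3 -c "
from plan import *
nowc()"
```

```text
force: [0.2, -0.8, -0.2]
gripper_force: 0.2
case TCP mm [-62.4  -1.  124.8] xyz-euler [-0.001 -0.196 -0.002]
corner [-77.1  -1.  147.3] theta if touching 0.085 s 45.5 Fcase [-0.1 -0.8 -0.2]
force: [-5.1, 0.7, 7.8]
gripper_force: 3.9
case TCP mm [-62.3  -1.2 122.1] xyz-euler [-0.    -0.197 -0.003]
corner [-77.   -1.2 144.7] theta if touching 0.027 s 45.1 Fcase [-4.4  2.8  7.8]
```

```bash
for i in 1; do python3 -m jog '0.0007 0 0.0008 0 0 0; 0 0 0 0 0 0; 0 0 0 0 0 0'|grep force; python3 -c "
from plan import *
nowc()"; done; python3 -m jog '0.0007 0 0.0008 0 0 0; 0 0 0 0 0 0; 0 0 0 0 0 0'|grep force; python3 -c "
from plan import *
nowc()"
```

```text
force: [-5.4, 2.5, 11.0]
gripper_force: 5.8
case TCP mm [-62.3  -1.3 122. ] xyz-euler [-0.    -0.199 -0.003]
corner [-77.   -1.3 144.6] theta if touching 0.024 s 45.1 Fcase [-3.8  4.5 11. ]
force: [-6.7, 3.0, 15.2]
gripper_force: 7.7
case TCP mm [-62.3  -1.3 121.9] xyz-euler [-0.    -0.2   -0.003]
corner [-77.   -1.3 144.4] theta if touching 0.02 s 45.1 Fcase [-4.7  5.6 15.2]
```

It's at the solid stop: no more motion while the force rises. I'll ease to about 12 N and hold for just over a second.

```bash
python3 -m jog '-0.0002 0 -0.0006 0 0 0; 0 0 0 0 0 0; 0 0 0 0 0 0; 0 0 0 0 0 0'|grep force; python3 -c "
from plan import *
nowc()"; python3 -m jog '0 0 0 0 0 0; 0 0 0 0 0 0; 0 0 0 0 0 0; 0 0 0 0 0 0; 0 0 0 0 0 0; 0 0 0 0 0 0; 0 0 0 0 0 0; 0 0 0 0 0 0'|grep force; python3 -m jog '0 0 0 0 0 0; 0 0 0 0 0 0; 0 0 0 0 0 0; 0 0 0 0 0 0'|grep force; python3 -c "
from plan import *
nowc()"
```

```text
force: [-4.8, 3.0, 11.9]
gripper_force: 6.0
case TCP mm [-62.3  -1.2 122. ] xyz-euler [-0.    -0.2   -0.003]
corner [-77.1  -1.3 144.5] theta if touching 0.023 s 45.2 Fcase [-3.   4.7 11.9]
force: [-6.3, 2.0, 11.7]
gripper_force: 6.0
force: [-4.6, 2.1, 11.6]
gripper_force: 6.0
case TCP mm [-62.3  -1.2 122. ] xyz-euler [-0.    -0.199 -0.003]
corner [-77.1  -1.3 144.5] theta if touching 0.022 s 45.2 Fcase [-3.3  3.9 11.6]
```

Held at about 12 N (11.6–11.9 vertical, about 13 total) for over 1 s. Now I'll retreat straight up and check.

```bash
python3 -m jog '-0.001 0 -0.005 0 0 0; -0.003 0 -0.015 0 0 0; -0.006 0 -0.03 0 0 0; -0.008 0 -0.04 0 0 0; -0.008 0 -0.04 0 0 0; -0.004 0 -0.02 0 0 0; 0 0 0 0 0 0; 0 0 0 0 0 0'; python3 - <<'E'
import runpy; runpy.run_path("gap.py")
from plan import *
now(); c=cam("wrist"); s=cam("scene")
f=lambda im,s:cv2.resize(np.clip(im.astype(float)*1.5,0,255).astype(np.uint8),None,fx=s,fy=s,interpolation=cv2.INTER_CUBIC)
u=proj(c,W(case,[-20,0,140]))[0].astype(int); print(u)
y0=int(np.clip(u[1]-110,0,200)); x0=int(np.clip(u[0]-100,0,360))
a=f(c["image"][y0:y0+220,x0:x0+200],2); b=f(s["image"][130:290,200:333],3)
img=np.zeros((600,800,3),np.uint8); img[:a.shape[0],:400]=a[:600,:400]; img[:b.shape[0],400:799]=b[:600,:399]; cv2.imwrite("pics/end.png",img)
E
```

```text
time: 19.75
eef_pos: [0.4966, 0.0165, 0.2724]
ee_rot: [-0.651, 2.876, 0.065]
force: [-0.2, -0.6, -0.3]
grip_width: 0.0001
gripper_force: 0.0
-100 start [73 74 74 72 62 41 31 36 39 40 39 40 51 67 71 72 72 72 73 72]
-100 now [77 77 78 77 65 44 32 42 61 74 78 78 78 78 78 78 78 79 79 80]
-70 start [73 74 74 72 61 38 29 35 38 39 38 40 52 66 72 73 73 72 73 73]
-70 now [80 84 86 86 75 53 34 39 58 75 79 79 78 78 78 79 79 79 80 79]
case TCP mm [-63.8  -1.  271.4] xyz-euler [-0.001 -0.196 -0.002]
[278 217]
```

View pics/end.png

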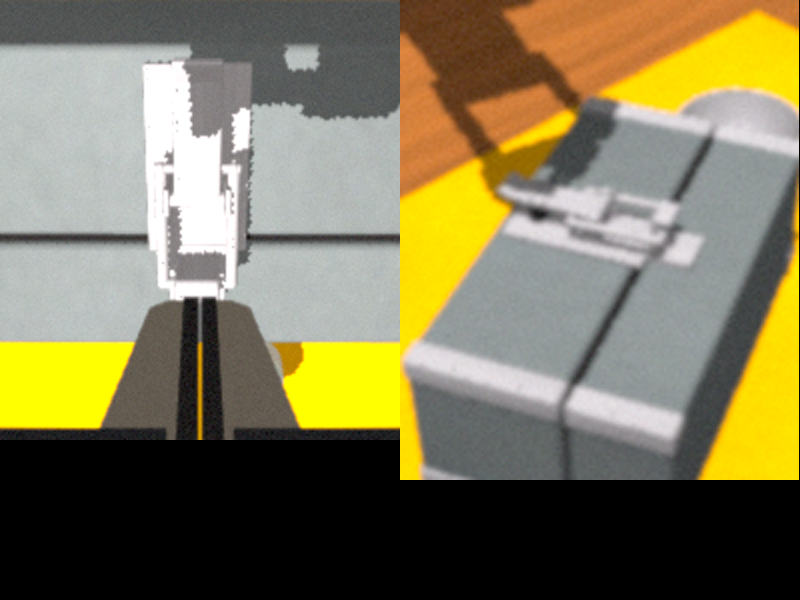

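The lever lies flat over the near half with its tip at (510,185) in the scene panel. The loop's crossbar is behind the hook at (195,285) in the wrist panel, and the seam has closed to a thin, even line. Nothing else appears disturbed. Handing in.

```bash
python3 -c "
from rig import manip
print(manip.job_done())"
```

```text
the job is handed in; nothing more can be done
None
```

The loop is caught behind the keeper, the lever lies flat against its stop with the lid drawn shut, it was pressed home at about 12 N for just over a second and released, and the job was handed in after about 20 s (no verdict was returned).

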